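# Ready the three-outlet pressure filter and hold its bayonet cover locked

### The job

Get the three-outlet pressure filter ready for a run: first nudge the three open glass jars along the bench, without lifting them, back into the notches of the metal strip, so that they stand upright in an even row with one under each spout. Then take the loose orange cover by its fin, set it in the filter cup with its two lugs in the two gaps of the collar, push it down against the spring and turn it clockwise (seen from above) about a quarter turn, up to the stop, and finish still gripping the cover there with its lugs locked under the collar, because the air goes on while you hold it. Leave the other things on the bench where they are.

Things in the scene. Friction and masses are not known exactly. Their poses are not given: they have to be found in the camera images.
- filter_unit: fixed pressure filter on a 130 x 250 mm grey plate (top at z 10 mm); origin on the bench, z up, -x side with notches and spouts towards the robot, y along the row. In its frame: steel cup's axis at x +35, y 0 mm; 16 mm outlet pipe along y at x -25, top at z 80; all parts from there to the front are below z 84 mm. The cup's two collar gaps lie on its +x and -x side.
- cup_mouth (a point): centre of the cup's mouth at rim level, 85 mm above the bench; cup 75 mm wide over all. The mouth is a brass bayonet collar, 8 mm thick, 43 mm opening, with two gaps 15 mm wide reaching 29 mm from the axis, on the unit's +x and -x side (red dots on the rim). Lugs turn below it, clockwise from above only, and only while the cover's origin is 14 mm or more below this point
- lock_mark (a point): white dot on the rim, 80 degrees clockwise (from above) of a gap, 32.5 mm from the cup's axis; another lies across the cup. Here the collar's underside has pockets 3 mm deep, into which the spring lifts the lugs once they are turned 71 to 89 degrees; the stop is at 89 degrees
- spout_left (a point): tip of the bent spout on the +y side, 63 mm above the bench, 8 mm above a jar's rim. A jar's axis belongs below it. Behind and beside that place stands the bent metal strip, z 3 to 27 mm, with a V notch for each jar: 54 mm wide at its mouth 7 mm in front of the spout tip (-x of the unit), apex 40 mm behind the tip, so a jar pushed right in stops centred below the spout
- spout_middle (a point): tip of the middle spout, 75 mm from the others, as spout_left
- spout_right (a point): tip of the spout on the -y side, as spout_left
- spring_plate (a joint): sprung white plate in the cup, m: 0 when free (top 5 mm below the rim), growing as it is pressed down. Pushes back 3.5 N plus 0.7 N per mm: about 7.7 N with the cover locked (6 mm), 12.6 N with its flange on the rim (13 mm)
- cover: loose cover, 0.24 to 0.39 kg, upright on the bench; origin at the centre of its underside, z up. Steel spigot 40 mm dia., 18 mm high; two lugs at its bottom, 8 mm wide, 6 high, along +x and -x, 54 mm over the ends; orange flange 69 mm dia., z 18 to 29; orange fin to grip, 54 mm along x, 12 mm thick in y, z 29 to 60. Origin is 18 mm below cup_mouth with the flange on the rim, 11 mm when locked
- cover_mark_a (a point): point at the edge of the cover's flange underside, straight above the outer end of the +x lug: x +32.5, y 0, z 18 mm in the cover's frame. In the locked position one of the two marks lies at a lock mark
- cover_mark_b (a point): the same above the -x lug
- jar_left: an open glass sample jar with a paper label, 40 mm in diameter, 55 mm high, about 90 g, standing in front of the filter, 40 to 70 mm short of its place; origin at the centre of its underside. The jars are alike; any may stand under any spout
- jar_middle: an open glass sample jar with a paper label, 40 mm in diameter, 55 mm high, about 90 g, standing in front of the filter, 40 to 70 mm short of its place; origin at the centre of its underside. The jars are alike; any may stand under any spout
- jar_right: an open glass sample jar with a paper label, 40 mm in diameter, 55 mm high, about 90 g, standing in front of the filter, 40 to 70 mm short of its place; origin at the centre of its underside. The jars are alike; any may stand under any spout
- pipette_stand: a tall round blue stand with pipettes, fixed at the back between the cover and the filter, about 0.16 m across and 0.46 m high; carry things past in front of it (robot side). Origin at the centre of its foot
- weight_box: an open wooden box of weights, fixed, 95x160 mm, its raised lid reaching about 0.14 m high; origin at the centre of its underside
- timer: a flat white bench timer, 58x66x14 mm; a bystander, to be left alone; origin at the centre of its underside
- beaker_small: a small glass beaker, 57x64x70 mm; a bystander, to be left alone; origin at the centre of its underside
- mini_stirrer: a small round blue magnetic stirrer, 124x114x45 mm; a bystander, to be left alone; origin at the centre of its underside
- purple_bottle: a squat white wide-mouth bottle, 86 mm across, 135 mm high; a bystander, to be left alone; origin at the centre of its underside
- wash_bottle: a white wash bottle with a bent tube, 97x72x232 mm; a bystander, to be left alone; origin at the centre of its underside
- tape_1: a roll of masking tape lying flat, 96 mm across, 25 mm high; a bystander, to be left alone; origin at the centre of its underside
Not all that is in view belongs to the job. What is shaped like the jar_left but pink or yellow is not meant.

How it is judged:
By the outcome, as a careful person would: the job done as asked, in the order asked, and still so for the second after the job is handed in, while the arm keeps its last pose, push and grip.
It also fails if it takes over 64 s, if anything falls off the work surface, if the arm or the gripper's body presses on something with over 40 N, if the wrist force passes 120 N, or if a joint passes its speed limit or range.

### The arm

A 6-joint arm with a two-finger parallel gripper is mounted at the origin on a cart in front of the work surface, level with it; the furniture and walls round the work are solid. World frame = base frame: x ahead of the robot, y to its left, z up, the work surface at z = 0. Lengths are in m, angles in rad, forces in N, time in s.
With the tool pointing down it reaches from about 0.3 to 0.775 m from the base axis. Payload 14.6 kg.
Tool frame: the origin (TCP) lies on the centre line of the jaws, within the pads' length; the fingertips stand 25 mm ahead of it and the grasp point (between the pads) lies 6 mm ahead of it; z points along the fingers, y is the line along which they close (so a half turn about z gives the same grasp; the last joint's range is limited). The gripper opens to 94 mm and grips with 3 to 60 N. Pads are 16 mm wide; open, the fingers measure 119 mm over their backs; the gripper's body (75 mm by 177 mm) begins 78 mm behind the grasp point.
Start: joints at [-1.349, 0.3, 1.521, -0, 1.321, -0.067], TCP at [0.157, -0.527, 0.23] pointing down, gripper open.
Joint ranges: [-3.03, 3.03], [-0.79, 2.21], [0.23, 2.52], [-1.04, 4.18], [0, 3.07], [-2.55, 2.55]. Speed limits (rad/s): [2.22, 2.22, 2.57, 3.14, 3.14, 3.14].

### API

Orientations are given as a 3x3 rotation matrix whose columns are the frame's x, y, z axes.
In Python, from cell import arm gives the robot as it stands.
- The arm moves only by the tool apply_moves, never from a script. Its argument "commands" is a list of rows, each a list of 2 entries, a list of its own where there are three numbers: the shift along the tool's x, y, z in m, then the turn about the tool's z in rad. In form: [[[dx, dy, dz], roll], ...]. A call has exactly 5 rows; each row is the pose to reach, as a shift and turn from the pose commanded when the call began, along the tool's axes at that moment; what a row does not reach only later rows make up. A row lasts 1/10 s, in which the tool goes at most 50 mm and 8.59 degrees, less where a joint would pass 70% of its speed; a pose out of reach is approached as far as the arm can. A call with a gripper value outside its range is refused whole. "hand" is the closure, from -1 (fully open) to 1 (shut), set as the call begins (left out, the last holds). The fingers move at their own pace and stop on an object; the grip force is fixed at half the most. Time passes only in rows, so rows that repeat a pose let the fingers close, or fill a call up. It gives the time, the measured TCP pose, the force, the opening and the grip force at its end, in the units of the state.
- arm.state(): the state, without advancing time (a new reading comes with each control period).
- arm.grab_frame(name): name is "scene" or "top" or "wrist"; returns a dict with "frame" (400x640x3 uint8, red, green, blue), "fx", "fy", "cx", "cy" (pixels), "dist_coeffs" ([k1, k2, p1, p2, k3] as OpenCV has them; the pictures are not rectified), "extrinsics" (4x4, takes a point from camera to world coordinates); the wrist camera has in their place "tool_from_camera" (4x4, takes a point from camera to tool coordinates, whose origin is the TCP and whose axes are the flange's). Camera axes: x right, y up, looking along -z (the intrinsics and any distortion apply to the point x, -y, -z); pixel columns grow to the right and rows downward; lengths in m; the calibration is good to about 2 mm. A picture is of the moment at which its call begins: read the wrist's pose just before it. There is no depth.
- arm.hand_in(): hands the job in; it is judged then, once.
Trained networks look in the newest picture that a camera, given by its name, has taken for a name from the list of things; names that differ only in an ending like _2 or _b are one class to them, and where a whole thing is asked for, a point or a joint stands for the part that bears it (a point fixed in the world has none). Each returns a list of dicts, best first, with "score" (0 to 1); they miss things now and then, are a little off and sometimes report something else, mostly with a low value. They report only what shows in the picture. A call takes as long as a camera call. They do not tell look-alikes from the thing itself.
- arm.outline_of(camera, target): "region" (400x640 bool, what is visible of it) and "extent" ([left, top, right, bottom] in pixels, round what is visible of it).
- arm.spot_point(camera, target): "position" ([column, row] in pixels: a listed point, or the origin of a listed thing).
The state is a dict: "t": time; "q": joint angles; "joint_velocities": joint speeds; "effort": joint torques, N m; "eef_pos": TCP position; "tool_rot": TCP orientation; "contact_force": force on the tool from outside, world axes, zero at the start; "wrist_torque": the same for the moment, N m; "finger_gap": opening from 0.0 (shut) to 1.0 (fully open); "grip_force": force on a finger pad.
Only numpy, scipy, OpenCV 4.12 (cv2) and the standard library are available. Lean on these libraries where they do the work, as an engineer would, in place of code of your own. Each camera call takes 0.05 s, during which the arm holds its last target. There are 200 camera calls.

## Working session

There is one attempt and no reset: what is moved stays moved. The work goes in short steps, Python scripts to look and compute and a tool call to move; the robot and the scene stay as the last step left them, time stands still between calls to the robot, and variables do not carry over. Pictures are saved under pics/ and viewed, at most 10 in all, crops included, and the job is handed in when it is done.

Besides the shell and the picture viewer there is one more tool, called after "Request:" as name(argument=value, ...), one argument or row to a line, values as JSON. apply_moves: Moves the arm, as the interface text tells. Its arguments: {"type":"object","properties":{"commands":{"type":"array"},"hand":{"type":"number"}},"required":["commands"]}

```bash
ls; mkdir -p pics; cat > h.py <<'E'
import numpy as np, cv2
from cell import arm
def cam(name):
    s=arm.state(); f=arm.grab_frame(name)
    if 'extrinsics' in f: E=np.array(f['extrinsics'])
    else:
        T=np.eye(4); T[:3,:3]=s['tool_rot']; T[:3,3]=s['eef_pos']; E=T@np.array(f['tool_from_camera'])
    f['E']=E; f['K']=np.array([[f['fx'],0,f['cx']],[0,f['fy'],f['cy']],[0,0,1.]]); return f
def ray(f,p):
    u=cv2.undistortPoints(np.array([[p]],float),f['K'],np.array(f['dist_coeffs'],float))[0,0]
    d=f['E'][:3,:3]@np.array([u[0],-u[1],-1]); return f['E'][:3,3],d
def atz(f,p,z):
    o,d=ray(f,p); return o+d*(z-o[2])/d[2]
def proj(f,P):
    q=np.linalg.inv(f['E'])@np.append(P,1); q=np.array([[q[0],-q[1],-q[2]]])
    return cv2.projectPoints(q,np.zeros(3),np.zeros(3),f['K'],np.array(f['dist_coeffs'],float))[0][0,0]
def tri(rs):
    A=np.zeros((3,3));b=np.zeros(3)
    for o,d in rs:
        d=d/np.linalg.norm(d);M=np.eye(3)-np.outer(d,d);A+=M;b+=M@o
    return np.linalg.solve(A,b)
def save(f,n): cv2.imwrite('pics/'+n,cv2.cvtColor(f['frame'],cv2.COLOR_RGB2BGR))
E
python3 - <<'E'
from h import *
np.set_printoptions(precision=3,suppress=True)
Z=dict(cup_mouth=.085,lock_mark=.085,spout_left=.063,spout_middle=.063,spout_right=.063,cover=0,cover_mark_a=.018,jar_left=0,filter_unit=0,pipette_stand=0,weight_box=0,timer=0,beaker_small=0,mini_stirrer=0,purple_bottle=0,wash_bottle=0,tape_1=0)
for c in ('scene','top'):
    f=cam(c); save(f,c+'0.png'); print(c,f['E'][:3,3])
    for n in Z:
        for r in arm.spot_point(c,n)[:5]:
            if r['score']>.3: print(n,round(r['score'],2),np.round(r['position']),atz(f,r['position'],Z[n]))
print(arm.state())
E
```

```text
pics
scene [-0.08   0.716  1.037]
cup_mouth 0.66 [368. 135.] [ 0.628 -0.249  0.085]
cup_mouth 0.58 [378. 160.] [ 0.524 -0.171  0.085]
lock_mark 0.62 [372. 129.] [ 0.643 -0.287  0.085]
spout_left 0.75 [386. 163.] [ 0.509 -0.197  0.063]
spout_middle 0.97 [401. 154.] [ 0.497 -0.268  0.063]
cover 0.85 [284. 257.] [0.516 0.274 0.   ]
cover_mark_a 0.89 [276. 246.] [0.552 0.271 0.018]
cover_mark_a 0.69 [290. 252.] [0.504 0.258 0.018]
jar_left 0.75 [406. 184.] [ 0.43  -0.217  0.   ]
jar_left 0.74 [390. 201.] [ 0.422 -0.117  0.   ]
jar_left 0.6 [415. 209.] [ 0.341 -0.144  0.   ]
jar_left 0.59 [363. 204.] [ 0.48  -0.047  0.   ]
filter_unit 0.67 [344. 221.] [0.477 0.05  0.   ]
filter_unit 0.6 [376. 156.] [ 0.596 -0.262  0.   ]
pipette_stand 0.39 [228. 295.] [0.538 0.466 0.   ]
timer 0.67 [345. 221.] [0.476 0.048 0.   ]
beaker_small 0.78 [231. 260.] [0.622 0.387 0.   ]
mini_stirrer 0.82 [247. 226.] [0.69 0.27 0.  ]
mini_stirrer 0.44 [284. 255.] [0.519 0.269 0.   ]
purple_bottle 0.96 [231. 297.] [0.526 0.463 0.   ]
wash_bottle 0.62 [199. 272.] [0.659 0.476 0.   ]
tape_1 0.79 [354. 282.] [0.309 0.
[... 1230 characters left out ...]
06.] [0.524 0.455 0.   ]
purple_bottle 0.56 [429. 184.] [ 0.545 -0.376  0.   ]
wash_bottle 0.7 [197. 172.] [0.655 0.47  0.   ]
tape_1 0.5 [273. 262.] [0.304 0.205 0.   ]
{'t': 1.8, 'q': array([-1.349,  0.3  ,  1.521,  0.   ,  1.321, -0.067]), 'joint_velocities': array([ 0.   ,  0.001,  0.002,  0.001, -0.003,  0.001]), 'effort': array([  0.001, -53.166, -35.291,   0.071,   0.021,   0.   ]), 'eef_pos': array([ 0.157, -0.527,  0.23 ]), 'tool_rot': array([[ 0.959,  0.285,  0.   ],
       [ 0.285, -0.959,  0.   ],
       [ 0.   , -0.   , -1.   ]]), 'contact_force': array([-1.189,  0.271,  0.154]), 'wrist_torque': array([-0.028, -0.027, -0.011]), 'grip_force': 0.0, 'finger_gap': 0.999322128992013}
```

```bash
python3 - <<'E'
import cv2
a=cv2.imread('pics/top0.png');b=cv2.imread('pics/scene0.png')
A=cv2.resize(a[130:270,180:460],(800,400),interpolation=3)
cv2.imwrite('pics/a.png',A)
cv2.imwrite('pics/b.png',cv2.resize(b[80:300,180:480],(800,587),interpolation=3))
E
```

```text
(no output)
```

View pics/a.png

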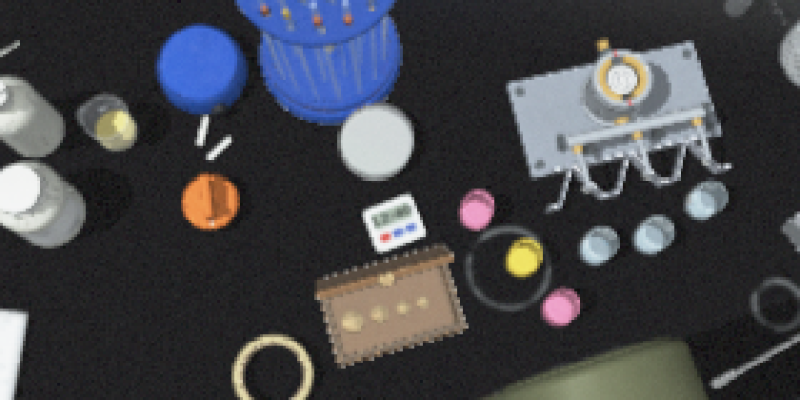

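View pics/b.png

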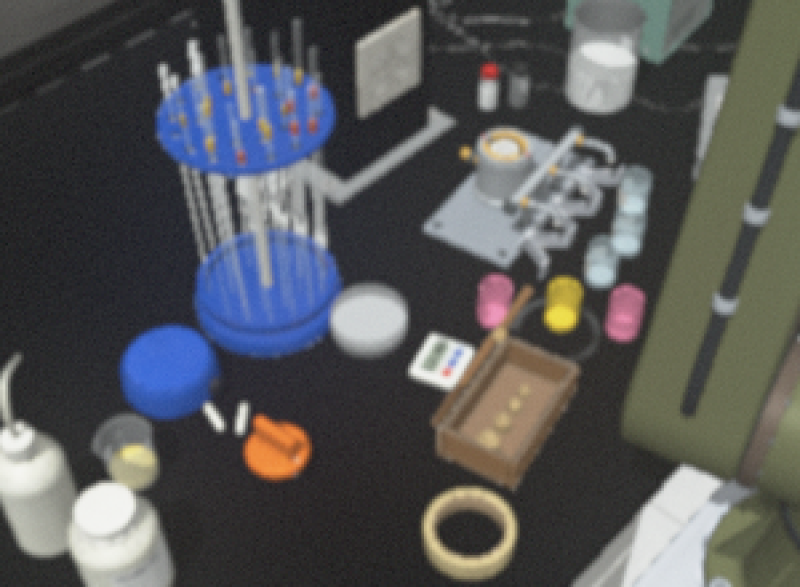

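Top view (crop): three clear jars at about (600,244), (654,234) and (706,200) stand in front of the spouts. The pink ones at (477,210) and (561,307) and the yellow one at (525,257) are look-alikes to ignore. The orange cover is at (210,202), and the filter cup is at (622,78). I'll take the wrist camera over the jars for a closer look.

Request:
apply_moves(
  commands=[
    [[0.04, -0.02, -0.01], 0.02],
    [[0.08, -0.04, -0.02], 0.04],
    [[0.12, -0.06, -0.03], 0.06],
    [[0.16, -0.08, -0.04], 0.08],
    [[0.2, -0.1, -0.05], 0.1],
  ],
  hand=0.49,
)

```text
t: 2.3
eef_pos: [0.3209, -0.373, 0.281]
tool_rot: [[0.982, 0.187, 0.0], [0.187, -0.982, -0.0], [0.0, 0.0, -1.0]]
contact_force: [0.2, -1.5, -0.8]
finger_gap: 0.608
grip_force: 0.0
```

```bash
python3 - <<'E'
from h import *
f=cam('wrist');print(np.round(f['tool_from_camera'],3),f['fx'],arm.state()['eef_pos'],arm.state()['t'],arm.state()['finger_gap'])
E
```

```text
[[ 0.002  0.975  0.224  0.066]
 [ 1.    -0.002  0.001 -0.001]
 [ 0.001  0.224 -0.975 -0.155]
 [ 0.     0.     0.     1.   ]] 360.70205924454507 [ 0.32465354 -0.36982439  0.28280153] 2.35 0.5671582703173264
```

Request:
apply_moves(
  commands=[
    [[0.045, -0.017, -0.005], 0.0],
    [[0.09, -0.034, -0.01], 0.0],
    [[0.135, -0.05, -0.015], 0.0],
    [[0.18, -0.067, -0.02], 0.0],
    [[0.18, -0.067, -0.02], 0.0],
  ],
)

```text
t: 2.85
eef_pos: [0.4875, -0.2719, 0.3004]
tool_rot: [[0.981, 0.192, 0.001], [0.192, -0.981, 0.0], [0.001, -0.0, -1.0]]
contact_force: [-0.2, 0.2, -1.1]
finger_gap: 0.256
grip_force: 0.0
```

```bash
python3 - <<'E'
from h import *
np.set_printoptions(precision=4,suppress=True)
f=cam('wrist');save(f,'w1.png')
im=f['frame'].copy()
for n,z in dict(cup_mouth=.085,lock_mark=.085,spout_left=.063,spout_middle=.063,spout_right=.063,filter_unit=0,jar_left=0).items():
    for r in arm.spot_point('wrist',n)[:4]:
        if r['score']>.3:
            print(n,round(r['score'],2),np.round(r['position']),atz(f,r['position'],z)[:2])
            cv2.circle(im,tuple(int(v) for v in r['position']),3,(255,0,255),1); cv2.putText(im,n[:3]+n[-3:],tuple(int(v) for v in r['position']),0,.35,(255,255,0))
for r in arm.outline_of('wrist','jar_left')[:5]: print(r['score'],r['extent'])
cv2.imwrite('pics/w1a.png',cv2.resize(im,(800,500))[:,:,::-1])
print(arm.state()['eef_pos'],arm.state()['tool_rot'],arm.state()['t'],arm.state()['finger_gap'])
E
```

```text
cup_mouth 0.81 [331.  33.] [ 0.6316 -0.2522]
cup_mouth 0.73 [251. 152.] [ 0.504  -0.1945]
lock_mark 0.84 [360.  28.] [ 0.6415 -0.2791]
lock_mark 0.39 [329.  34.] [ 0.6301 -0.2503]
spout_left 0.66 [328.  34.] [ 0.635  -0.2492]
spout_left 0.63 [255. 151.] [ 0.503  -0.1943]
spout_middle 0.94 [328. 154.] [ 0.5146 -0.2733]
spout_right 0.73 [398. 155.] [ 0.5286 -0.3484]
filter_unit 0.68 [324.  79.] [ 0.5968 -0.2534]
filter_unit 0.59 [ 81. 123.] [0.4889 0.0402]
jar_left 0.96 [194. 190.] [ 0.4303 -0.1146]
jar_left 0.79 [217. 245.] [ 0.3614 -0.1539]
jar_left 0.74 [161. 135.] [ 0.4919 -0.0644]
jar_left 0.61 [264. 202.] [ 0.4318 -0.2057]
0.85 [187.8, 230.9, 234.2, 259.6]
0.78 [123.5, 121.2, 171.0, 158.9]
0.74 [163.0, 176.5, 211.6, 220.8]
[ 0.4835 -0.2754  0.3006] [[ 0.9825  0.1864  0.0002]
 [ 0.1864 -0.9825 -0.0001]
 [ 0.0002  0.0002 -1.    ]] 3.3 0.25213782008933305
```

View pics/w1a.png

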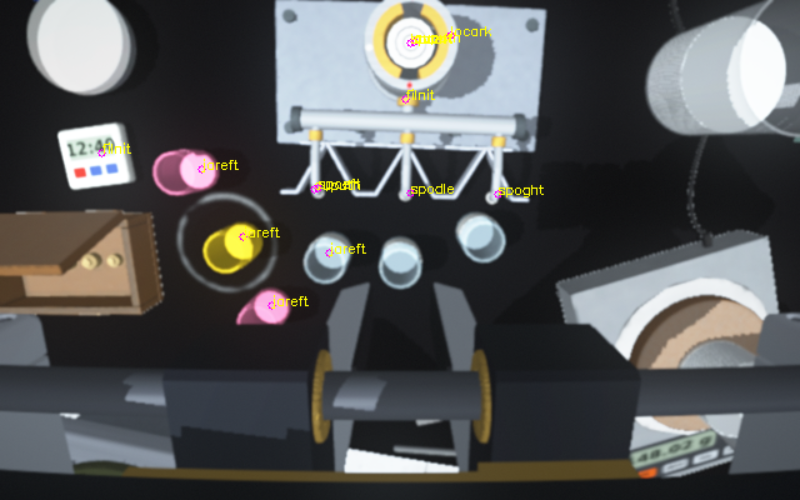

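The wrist view shows the unit clearly: spout tips at about (318,189), (408,193) and (498,194), the cup at (410,42), and the clear jars at (327,255), (400,262) and (480,238), one in front of each spout. Pink and yellow jars at left are not meant.

```bash
python3 - <<'E'
from h import *
np.set_printoptions(precision=4,suppress=True)
import pickle
# pose of w1 was at t~2.9
T=np.eye(4);T[:3,:3]=[[.9825,.1864,0],[.1864,-.9825,0],[0,0,-1]];T[:3,3]=[.4835,-.2754,.3006]
f=cam('wrist')
for n,b,t in (('L',(331,248),(325,261)),('M',(401,256),(400,269)),('R',(484,233),(480,243))):
    print(n,atz(f,np.array(b)/1.25,.003),atz(f,np.array(t)/1.25,.055))
P=np.array([[.503,-.1943],[.5146,-.2733],[.5286,-.3484]]);c=np.array([.6316,-.2522])
# rigid fit: model spouts at (-d, +75,0,-75), cup at 0
from scipy.optimize import least_squares
def m(p):
    th,x,y,d=p;R=np.array([[np.cos(th),-np.sin(th)],[np.sin(th),np.cos(th)]])
    return np.array([R@[-d,.075]+[x,y],R@[-d,0]+[x,y],R@[-d,-.075]+[x,y],[x,y]])
r=least_squares(lambda p:(m(p)-np.vstack([P,c])).ravel(),[.17,.63,-.25,.12]);print(r.x,m(r.x),r.fun)
im=cv2.imread('pics/w1.png');cv2.imwrite('pics/w1b.png',cv2.resize(im[130:240,230:420],(800,463),interpolation=cv2.INTER_CUBIC))
E
```

```text
L [ 0.4339 -0.2102  0.003 ] [ 0.4338 -0.2127  0.055 ]
M [ 0.4391 -0.2826  0.003 ] [ 0.4394 -0.2817  0.055 ]
R [ 0.4789 -0.3614  0.003 ] [ 0.4771 -0.3486  0.055 ]
[ 0.1666  0.6316 -0.2524  0.1179] [[ 0.503  -0.198 ]
 [ 0.5154 -0.2719]
 [ 0.5278 -0.3459]
 [ 0.6316 -0.2524]] [-0.     -0.0037  0.0008  0.0014 -0.0008  0.0025  0.     -0.0002]
```

View pics/w1b.png

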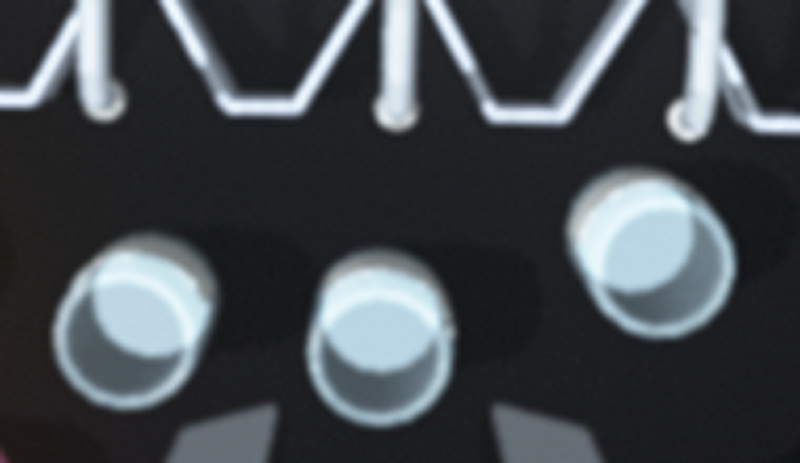

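Enlarged: rims at (126,336), (380,355) and (664,265), bases offset toward the spouts. They are three clear jars with white labels, as described. The spout tips are at about (103,103), (397,112) and (688,122).

```bash
python3 - <<'E'
from h import *
np.set_printoptions(precision=4,suppress=True)
f=cam('wrist')
g=lambda p,z:atz(f,np.array(p)/(800/190)+[230,130],z)[:2]
for n,b,t in (('L',(152,302),(126,336)),('M',(380,318),(380,355)),('R',(632,237),(664,265))): print(n,g(b,.004),g(t,.055))
for p in ((105,103),(397,112),(688,122)):print(g(p,.063))
s=arm.state();print(s['eef_pos'],s['tool_rot'])
E
```

```text
L [ 0.4302 -0.2125] [ 0.4327 -0.2126]
M [ 0.4384 -0.282 ] [ 0.4406 -0.2817]
R [ 0.4776 -0.3521] [ 0.4797 -0.3522]
[ 0.4955 -0.1989]
[ 0.5073 -0.2734]
[ 0.5191 -0.3479]
[ 0.4838 -0.2752  0.3006] [[ 0.9824  0.1869  0.0002]
 [ 0.1869 -0.9824 -0.0001]
 [ 0.0002  0.0001 -1.    ]]
```

```bash
python3 - <<'E'
from h import *
np.set_printoptions(precision=4,suppress=True)
f=cam('wrist')
th=.16;u=np.array([np.cos(th),np.sin(th)]);v=np.array([-u[1],u[0]])
g=lambda p,z:atz(f,np.array(p)/(800/190)+[230,130],z)[:2]
for p in ((20,100),(265,104),(528,115),(780,125)): q=g(p,.026);print('strip',q,q@u,q@v)
for p in ((560,285),(570,320)):
  for z in (0,.08): q=atz(f,np.array(p)/1.25,z)[:2];print('bal',z,q,q@u,q@v)
s=arm.state();q=s['eef_pos'][:2];print('tcp',q@u,q@v)
E
```

```text
strip [ 0.487  -0.1689] 0.45391086021236227 -0.2443189308506042
strip [ 0.4989 -0.2373] 0.45467630055828456 -0.3137582841272982
strip [ 0.5098 -0.3109] 0.4537854709130115 -0.388126529881969
strip [ 0.5207 -0.3819] 0.4532559192522492 -0.45995031657848795
bal 0 [ 0.4393 -0.4545] 0.36131958563147726 -0.5187365948100774
bal 0.08 [ 0.4584 -0.4207] 0.38555459552063776 -0.48840038839318073
bal 0 [ 0.403  -0.4762] 0.3219872822780524 -0.5342875011271375
bal 0.08 [ 0.4285 -0.4386] 0.35313302185933526 -0.5012189830767457
tcp 0.4338552980376336 -0.34864882791067786
```

Request:
apply_moves(
  commands=[
    [[-0.03, -0.025, 0.01], 0.0275],
    [[-0.06, -0.05, 0.03], 0.0275],
    [[-0.082, -0.074, 0.07], 0.0275],
    [[-0.082, -0.074, 0.115], 0.0275],
    [[-0.082, -0.074, 0.16], 0.0275],
  ],
)

```text
t: 3.95
eef_pos: [0.3892, -0.2173, 0.1398]
tool_rot: [[0.987, 0.161, 0.002], [0.161, -0.987, -0.001], [0.002, 0.002, -1.0]]
contact_force: [1.1, -1.2, -0.2]
finger_gap: 0.252
grip_force: 0.0
```

```bash
cat >> h.py <<'E'
th=.16;u=np.array([np.cos(th),np.sin(th)]);v=np.array([-u[1],u[0]])
def tcp():
    s=arm.state();q=s['eef_pos'][:2];R=s['tool_rot'];print('u %.4f v %.4f z %.4f yaw %.4f t %.2f gap %.3f F'%(q@u,q@v,s['eef_pos'][2],np.arctan2(R[1,0],R[0,0]),s['t'],s['finger_gap']),np.round(s['contact_force'],1))
E
python3 -c "
from h import *
tcp()"
```

```text
u 0.3496 v -0.2765 z 0.1398 yaw 0.1612 t 3.95 gap 0.252 F [ 1.1 -1.2 -0.2]
```

Request:
apply_moves(
  commands=[
    [[0, 0, 0.04], 0],
    [[0, 0, 0.075], 0],
    [[0, 0, 0.1], 0],
    [[0, 0, 0.103], 0],
    [[0.008, 0, 0.103], 0],
  ],
)

```text
t: 4.45
eef_pos: [0.3974, -0.2163, 0.0377]
tool_rot: [[0.987, 0.16, -0.001], [0.16, -0.987, 0.0], [-0.001, -0.001, -1.0]]
contact_force: [-0.4, -0.8, 0.1]
finger_gap: 0.258
grip_force: 0.0
```

Request:
apply_moves(
  commands=[
    [[0.01, 0, 0], 0],
    [[0.02, 0, 0], 0],
    [[0.03, 0, 0], 0],
    [[0.04, 0, 0], 0],
    [[0.05, 0, 0], 0],
  ],
)

```text
t: 4.95
eef_pos: [0.4479, -0.208, 0.0377]
tool_rot: [[0.987, 0.161, 0.0], [0.161, -0.987, -0.0], [0.0, 0.0, -1.0]]
contact_force: [-1.6, -0.8, 2.3]
finger_gap: 0.254
grip_force: 1.3
```

Request:
apply_moves(
  commands=[
    [[0.008, 0, 0], 0],
    [[0.016, 0, 0], 0],
    [[0.022, 0, 0], 0],
    [[0.026, 0, 0], 0],
    [[0.028, 0, 0], 0],
  ],
)

```text
t: 5.45
eef_pos: [0.4733, -0.2033, 0.0372]
tool_rot: [[0.987, 0.161, -0.004], [0.161, -0.987, 0.001], [-0.004, -0.002, -1.0]]
contact_force: [-20.5, 1.4, 15.3]
finger_gap: 0.253
grip_force: 11.9
```

```bash
python3 -c "
from h import *
tcp();f=cam('wrist');save(f,'w2.png');tcp()"
```

```text
u 0.4348 v -0.2762 z 0.0372 yaw 0.1615 t 5.45 gap 0.253 F [-20.5   1.4  15.3]
u 0.4348 v -0.2761 z 0.0372 yaw 0.1615 t 5.50 gap 0.253 F [-13.6   1.2   9.5]
```

Request:
apply_moves(
  commands=[
    [[-0.004, 0, 0], 0],
    [[-0.012, 0, 0], 0],
    [[-0.04, 0, 0], 0],
    [[-0.07, 0, 0], 0],
    [[-0.088, 0, 0], 0],
  ],
)

```text
t: 6.0
eef_pos: [0.3858, -0.2178, 0.0373]
tool_rot: [[0.987, 0.16, -0.0], [0.16, -0.987, 0.0], [-0.0, -0.0, -1.0]]
contact_force: [0.5, 0.4, -0.1]
finger_gap: 0.257
grip_force: 0.0
```

Request:
apply_moves(
  commands=[
    [[0, 0.02, 0], 0],
    [[0, 0.045, 0], 0],
    [[0, 0.068, 0], 0],
    [[0, 0.074, 0], 0],
    [[0, 0.074, 0], 0],
  ],
)

```text
t: 6.5
eef_pos: [0.3992, -0.2911, 0.0372]
tool_rot: [[0.987, 0.16, -0.0], [0.16, -0.987, 0.0], [-0.0, -0.0, -1.0]]
contact_force: [0.3, 0.1, -0.3]
finger_gap: 0.255
grip_force: 0.0
```

```bash
python3 -c "
from h import *
tcp()"
```

```text
u 0.3478 v -0.3509 z 0.0372 yaw 0.1602 t 6.50 gap 0.255 F [ 0.3  0.1 -0.3]
```

Now the middle jar: push to u≈0.434.

Request:
apply_moves(
  commands=[
    [[0.01, 0, 0], 0],
    [[0.02, 0, 0], 0],
    [[0.03, 0, 0], 0],
    [[0.04, 0, 0], 0],
    [[0.05, 0, 0], 0],
  ],
)

```text
t: 7.0
eef_pos: [0.4499, -0.2824, 0.0374]
tool_rot: [[0.987, 0.161, -0.0], [0.161, -0.987, -0.0], [-0.0, -0.0, -1.0]]
contact_force: [-1.1, -0.6, 0.9]
finger_gap: 0.256
grip_force: 0.4
```

Request:
apply_moves(
  commands=[
    [[0.01, 0, 0], 0],
    [[0.02, 0, 0], 0],
    [[0.029, 0, 0], 0],
    [[0.033, 0, 0], 0],
    [[0.035, 0, 0], 0],
  ],
)

```text
t: 7.5
eef_pos: [0.4838, -0.2771, 0.0373]
tool_rot: [[0.987, 0.161, -0.0], [0.161, -0.987, 0.0], [-0.0, -0.0, -1.0]]
contact_force: [-0.9, -1.0, 1.2]
finger_gap: 0.257
grip_force: 0.6
```

```bash
python3 -c "
from h import *
tcp()"
```

```text
u 0.4335 v -0.3507 z 0.0373 yaw 0.1615 t 7.50 gap 0.257 F [-0.9 -1.   1.2]
```

Request:
apply_moves(
  commands=[
    [[0.0005, 0, 0], 0],
    [[0.001, 0, 0], 0],
    [[0.0015, 0, 0], 0],
    [[0.0018, 0, 0], 0],
    [[0.002, 0, 0], 0],
  ],
)

```text
t: 8.0
eef_pos: [0.4853, -0.2769, 0.0374]
tool_rot: [[0.987, 0.161, -0.0], [0.161, -0.987, 0.0], [-0.0, -0.0, -1.0]]
contact_force: [-2.0, -0.5, 0.4]
finger_gap: 0.257
grip_force: 1.1
```

Request:
apply_moves(
  commands=[
    [[-0.004, 0, 0], 0],
    [[-0.012, 0, 0], 0],
    [[-0.03, 0, 0], 0],
    [[-0.045, 0, 0], 0],
    [[-0.06, 0, 0], 0],
  ],
)

```text
t: 8.5
eef_pos: [0.4251, -0.2866, 0.0375]
tool_rot: [[0.987, 0.16, 0.0], [0.16, -0.987, -0.0], [0.0, 0.0, -1.0]]
contact_force: [0.5, -0.0, -0.6]
finger_gap: 0.254
grip_force: 0.0
```

Request:
apply_moves(
  commands=[
    [[-0.004, 0.02, 0], 0],
    [[-0.004, 0.045, 0], 0],
    [[-0.004, 0.068, 0], 0],
    [[-0.004, 0.0745, 0], 0],
    [[-0.004, 0.0745, 0], 0],
  ],
)

```text
t: 9.0
eef_pos: [0.4338, -0.3609, 0.0372]
tool_rot: [[0.987, 0.16, -0.0], [0.16, -0.987, 0.0], [-0.0, -0.0, -1.0]]
contact_force: [-0.0, 0.2, -0.1]
finger_gap: 0.255
grip_force: 0.0
```

```bash
python3 -c "
from h import *
tcp()"
```

```text
u 0.3707 v -0.4254 z 0.0372 yaw 0.1603 t 9.00 gap 0.255 F [-0.   0.2 -0.1]
```

Request:
apply_moves(
  commands=[
    [[0.01, 0, 0], 0],
    [[0.02, 0, 0], 0],
    [[0.03, 0, 0], 0],
    [[0.04, 0, 0], 0],
    [[0.05, 0, 0], 0],
  ],
)

```text
t: 9.5
eef_pos: [0.4846, -0.3522, 0.0374]
tool_rot: [[0.987, 0.161, -0.0], [0.161, -0.987, -0.0], [-0.0, 0.0, -1.0]]
contact_force: [-1.0, -0.1, 0.4]
finger_gap: 0.256
grip_force: 0.7
```

Request:
apply_moves(
  commands=[
    [[0.006, 0, 0], 0],
    [[0.01, 0, 0], 0],
    [[0.0125, 0, 0], 0],
    [[0.0135, 0, 0], 0],
    [[0.0145, 0, 0], 0],
  ],
)

```text
t: 10.0
eef_pos: [0.4978, -0.3504, 0.0374]
tool_rot: [[0.987, 0.16, -0.0], [0.16, -0.987, 0.0], [-0.0, -0.0, -1.0]]
contact_force: [-1.3, -1.1, 0.9]
finger_gap: 0.256
grip_force: 0.7
```

```bash
python3 -c "
from h import *
tcp();f=cam('wrist');save(f,'w3.png')
cv2.imwrite('pics/w3a.png',cv2.resize(cv2.imread('pics/w3.png'),(800,500)))"
```

```text
u 0.4356 v -0.4252 z 0.0374 yaw 0.1611 t 10.00 gap 0.256 F [-1.3 -1.1  0.9]
```

View pics/w3a.png

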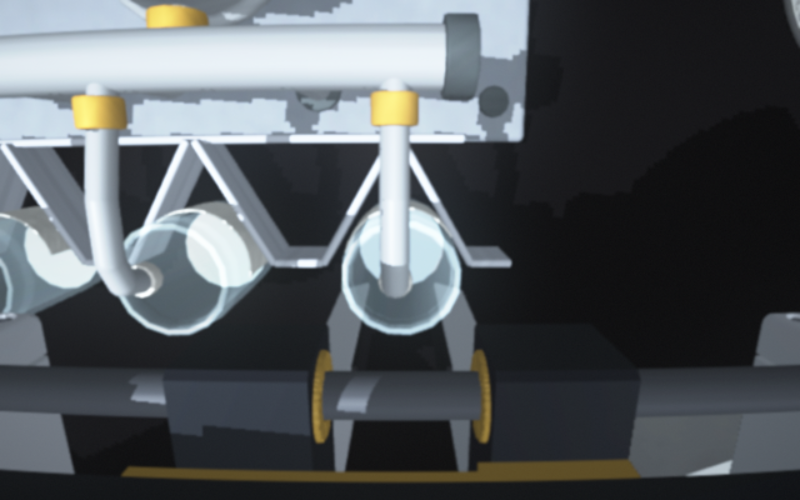

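The right jar's rim is centred at (402,272), with the spout tip at (395,285), close to right; the strip hasn't pushed back yet. I'll push on gently until it does.

Request:
apply_moves(
  commands=[
    [[0.0005, 0, 0], 0],
    [[0.001, 0, 0], 0],
    [[0.0015, 0, 0], 0],
    [[0.002, 0, 0], 0],
    [[0.002, 0, 0], 0],
  ],
)

```text
t: 10.55
eef_pos: [0.4988, -0.35, 0.0374]
tool_rot: [[0.987, 0.16, -0.002], [0.16, -0.987, 0.001], [-0.002, -0.001, -1.0]]
contact_force: [-10.1, 1.2, 6.0]
finger_gap: 0.258
grip_force: 5.2
```

Request:
apply_moves(
  commands=[
    [[-0.003, 0, 0], 0],
    [[-0.01, 0, 0], 0],
    [[-0.035, 0, 0], 0],
    [[-0.035, -0.035, 0], 0],
    [[-0.035, -0.0745, 0], 0],
  ],
)

```text
t: 11.05
eef_pos: [0.4524, -0.2822, 0.0374]
tool_rot: [[0.987, 0.158, 0.001], [0.158, -0.987, -0.0], [0.001, 0.0, -1.0]]
contact_force: [0.9, 0.2, 0.2]
finger_gap: 0.255
grip_force: 0.0
```

Request:
apply_moves(
  commands=[
    [[0.01, 0, 0], 0],
    [[0.02, 0, 0], 0],
    [[0.029, 0, 0], 0],
    [[0.032, 0, 0], 0],
    [[0.0335, 0, 0], 0],
  ],
)

```text
t: 11.55
eef_pos: [0.4861, -0.2768, 0.0371]
tool_rot: [[0.987, 0.161, -0.002], [0.161, -0.987, 0.001], [-0.002, -0.002, -1.0]]
contact_force: [-10.3, 4.6, 7.8]
finger_gap: 0.258
grip_force: 5.2
```

```bash
python3 -c "
from h import *
tcp()"
```

```text
u 0.4358 v -0.3507 z 0.0371 yaw 0.1613 t 11.55 gap 0.258 F [-10.3   4.6   7.8]
```

Request:
apply_moves(
  commands=[
    [[-0.003, 0, 0], 0],
    [[-0.01, 0, 0], 0],
    [[-0.03, 0, 0], 0],
    [[-0.03, 0, -0.045], 0],
    [[-0.03, 0, -0.09], 0],
  ],
)

```text
t: 12.05
eef_pos: [0.4556, -0.2818, 0.1278]
tool_rot: [[0.987, 0.16, -0.002], [0.16, -0.987, 0.001], [-0.002, -0.002, -1.0]]
contact_force: [0.8, -0.3, 0.4]
finger_gap: 0.255
grip_force: 0.0
```

Request:
apply_moves(
  commands=[
    [[0.0, 0, -0.045], 0],
    [[0.02, 0, -0.08], 0],
    [[0.06, 0, -0.11], 0],
    [[0.09, 0, -0.14], 0],
    [[0.12, 0, -0.17], 0],
  ],
)

```text
t: 12.55
eef_pos: [0.5759, -0.2624, 0.2988]
tool_rot: [[0.987, 0.16, 0.0], [0.16, -0.987, -0.0], [0.0, 0.0, -1.0]]
contact_force: [0.1, 0.4, -0.2]
finger_gap: 0.254
grip_force: 0.0
```

Request:
apply_moves(
  commands=[
    [[0.02, 0, 0], 0],
    [[0.03, 0, 0], 0],
    [[0.03, 0, 0], 0],
    [[0.03, 0, 0], 0],
    [[0.03, 0, 0], 0],
  ],
  hand=-1,
)

```text
t: 13.05
eef_pos: [0.6042, -0.2579, 0.2976]
tool_rot: [[0.987, 0.16, 0.0], [0.16, -0.987, -0.0], [0.0, 0.0, -1.0]]
contact_force: [-0.0, 0.2, -0.7]
finger_gap: 0.647
grip_force: 0.0
```

```bash
python3 - <<'E'
from h import *
np.set_printoptions(precision=4,suppress=True)
tcp();f=cam('wrist');save(f,'w4.png')
for n,z in dict(cup_mouth=.085,lock_mark=.085,spout_left=.063,spout_middle=.063,spout_right=.063,jar_left=0).items():
    for r in arm.spot_point('wrist',n)[:4]:
        if r['score']>.3: q=atz(f,r['position'],z)[:2];print(n,round(r['score'],2),np.round(r['position']),q,q@u,q@v)
tcp()
cv2.imwrite('pics/w4a.png',cv2.resize(cv2.imread('pics/w4.png')[40:340,80:560],(800,500),interpolation=cv2.INTER_CUBIC))
E
```

```text
u 0.5554 v -0.3509 z 0.2976 yaw 0.1606 t 13.05 gap 0.647 F [-0.   0.2 -0.7]
cup_mouth 0.89 [318. 156.] [ 0.6302 -0.2497] 0.5823437919565012 -0.3469221938581197
lock_mark 0.82 [348. 150.] [ 0.6413 -0.2782] 0.5888128909509411 -0.3768223797231693
spout_middle 0.66 [320. 257.] [ 0.5135 -0.2706] 0.4637893437590769 -0.34897356314446587
jar_left 0.82 [266. 244.] [ 0.4946 -0.2015] 0.4562029412376351 -0.277746063549564
jar_left 0.79 [199. 278.] [ 0.4309 -0.1159] 0.4069085408776634 -0.1830955373866951
jar_left 0.62 [160. 230.] [ 0.4917 -0.059 ] 0.47597555468437186 -0.13661801919348543
u 0.5560 v -0.3506 z 0.2975 yaw 0.1611 t 13.40 gap 0.942 F [ 0.2  0.1 -0.2]
```

View pics/w4a.png

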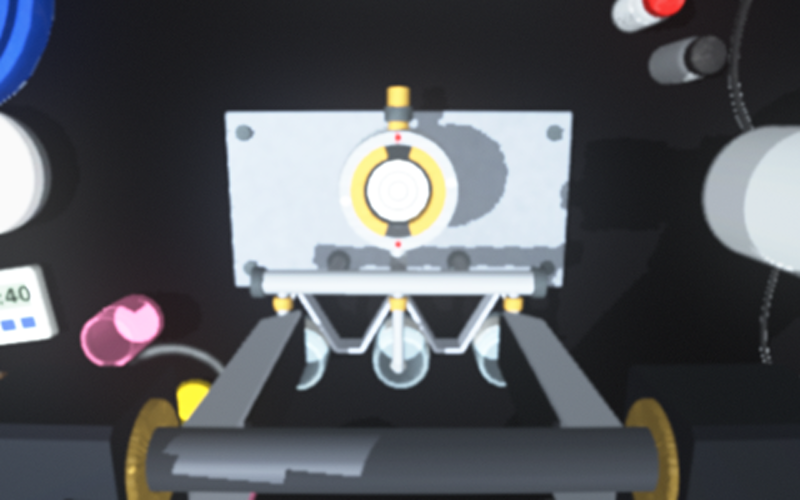

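The view shows the three jars sitting in the V notches, with the middle jar's rim at (402,360) under its spout. The cup ring is centred at (398,190), with red gap dots at (398,138) and (398,244). Next: refine the cup centre and gap direction, then look over the cover.

```bash
python3 - <<'E'
from h import *
np.set_printoptions(precision=4,suppress=True)
f=cam('wrist');im=f['frame'];save(f,'w5.png')
hsv=cv2.cvtColor(im,cv2.COLOR_RGB2HSV)
m=((hsv[...,0]<6)|(hsv[...,0]>172))&(hsv[...,1]>90)&(hsv[...,2]>90)
m[:, :280]=0;m[:,360:]=0;m[:100]=0;m[220:]=0
n,l,st,c=cv2.connectedComponentsWithStats(m.astype(np.uint8))
for i in range(1,n):
    if st[i,4]>1: print('red',st[i,4],c[i],atz(f,c[i],.085))
o=(hsv[...,0]>12)&(hsv[...,0]<32)&(hsv[...,1]>110)&(hsv[...,2]>110);o[:,:270]=0;o[:,370:]=0;o[:118]=0;o[:120]=0;o[190:]=0
ys,xs=np.nonzero(o);print(len(xs),xs.min(),xs.max(),ys.min(),ys.max())
W=np.array([atz(f,p,.085)[:2] for p in zip(xs,ys)])
e=cv2.minEnclosingCircle(W.astype(np.float32));print('ring',e,W.mean(0))
tcp()
E
```

```text
red 8 [318.875 122.875] [ 0.6634 -0.2448  0.085 ]
red 5 [318.8 186.6] [ 0.5995 -0.2551  0.085 ]
411 297 345 129 179
ring ((0.6325235366821289, -0.25058379769325256), 0.027252184227108955) [ 0.6353 -0.2575]
u 0.5561 v -0.3506 z 0.2975 yaw 0.1613 t 13.45 gap 0.979 F [-0.2  0.1 -0. ]
```

Request:
apply_moves(
  commands=[
    [[-0.04, 0.0, -0.03], 0],
    [[-0.08, 0.0, -0.05], 0],
    [[-0.12, 0.0, -0.05], 0],
    [[-0.16, -0.01, -0.05], 0],
    [[-0.18, -0.05, -0.05], 0],
  ],
)

```text
t: 13.95
eef_pos: [0.4169, -0.2384, 0.3472]
tool_rot: [[0.988, 0.157, -0.0], [0.157, -0.988, -0.0], [-0.0, 0.0, -1.0]]
contact_force: [0.9, 0.2, 1.3]
finger_gap: 0.997
grip_force: 0.0
```

```bash
python3 - <<'E'
from h import *
np.set_printoptions(precision=3,suppress=True)
f=cam('scene');print(atz(f,(180+268*.375,80+285*.375),.02), atz(f,(180+300*.375,80+345*.375),.0))
f=cam('top');print(atz(f,(180+330/2.857,130+85/2.857),.02),atz(f,(180+330/2.857,130+124/2.857),.0))
tcp()
E
```

```text
[0.721 0.095 0.02 ] [0.633 0.126 0.   ]
[0.668 0.104 0.02 ] [0.622 0.108 0.   ]
u 0.3740 v -0.2983 z 0.3484 yaw 0.1612 t 14.05 gap 1.003 F [0.4 0.4 0.8]
```

Request:
apply_moves(
  commands=[
    [[0.006, -0.018, 0], -0.13],
    [[0.011, -0.037, 0], -0.26],
    [[0.016, -0.055, 0], -0.39],
    [[0.022, -0.074, 0], -0.52],
    [[0.027, -0.092, 0], -0.65],
  ],
)

```text
t: 14.55
eef_pos: [0.4315, -0.1412, 0.3476]
tool_rot: [[0.685, 0.729, 0.0], [0.729, -0.685, -0.0], [0.0, 0.0, -1.0]]
contact_force: [-0.0, 0.6, 0.0]
finger_gap: 0.997
grip_force: 0.0
```

Request:
apply_moves(
  commands=[
    [[0.015, -0.011, 0], -0.13],
    [[0.031, -0.023, 0], -0.26],
    [[0.046, -0.034, 0], -0.39],
    [[0.062, -0.046, 0], -0.52],
    [[0.077, -0.057, 0], -0.65],
  ],
)

```text
t: 15.05
eef_pos: [0.4431, -0.046, 0.3476]
tool_rot: [[0.104, 0.995, 0.0], [0.995, -0.104, -0.0], [-0.0, 0.0, -1.0]]
contact_force: [0.9, 0.3, 1.1]
finger_gap: 1.004
grip_force: 0.0
```

Request:
apply_moves(
  commands=[
    [[0.019, 0, 0], -0.13],
    [[0.038, 0, 0], -0.26],
    [[0.058, 0, 0], -0.39],
    [[0.077, 0.001, 0], -0.52],
    [[0.096, 0.001, 0], -0.65],
  ],
)

```text
t: 15.55
eef_pos: [0.4547, 0.0494, 0.3476]
tool_rot: [[-0.519, 0.855, 0.0], [0.855, 0.519, 0.0], [-0.0, 0.0, -1.0]]
contact_force: [0.4, -0.2, -0.1]
finger_gap: 1.002
grip_force: 0.0
```

Request:
apply_moves(
  commands=[
    [[0.015, 0.012, 0], -0.13],
    [[0.03, 0.024, 0], -0.26],
    [[0.045, 0.035, 0], -0.39],
    [[0.06, 0.047, 0], -0.52],
    [[0.075, 0.059, 0], -0.65],
  ],
)

```text
t: 16.05
eef_pos: [0.4666, 0.1441, 0.3475]
tool_rot: [[-0.931, 0.366, 0.0], [0.366, 0.931, 0.0], [-0.0, 0.0, -1.0]]
contact_force: [0.1, 0.3, 0.0]
finger_gap: 0.999
grip_force: 0.0
```

Request:
apply_moves(
  commands=[
    [[0.005, 0.018, 0], -0.13],
    [[0.01, 0.037, 0], -0.26],
    [[0.014, 0.055, 0], -0.39],
    [[0.019, 0.074, 0], -0.52],
    [[0.024, 0.093, 0], -0.65],
  ],
)

```text
t: 16.55
eef_pos: [0.4789, 0.2395, 0.3474]
tool_rot: [[-0.962, -0.272, 0.0], [-0.272, 0.962, 0.0], [-0.0, -0.0, -1.0]]
contact_force: [0.5, 0.7, 0.1]
finger_gap: 1.004
grip_force: 0.0
```

```bash
cat >> h.py <<'E'
def fin(f):
    hsv=cv2.cvtColor(f['frame'],cv2.COLOR_RGB2HSV)
    m=(hsv[...,0]<14)&(hsv[...,0]>3)&(hsv[...,1]>150)&(hsv[...,2]>90)
    return m
E
python3 - <<'E'
from h import *
np.set_printoptions(precision=4,suppress=True)
tcp();f=cam('wrist');save(f,'c1.png')
for n,z in dict(cover=0,cover_mark_a=.018).items():
    for r in arm.spot_point('wrist',n)[:4]: print(n,round(r['score'],2),np.round(r['position']),atz(f,r['position'],z)[:2])
s=arm.state();print(s['eef_pos'],s['q'],s['tool_rot'][:,0])
m=fin(f);ys,xs=np.nonzero(m);print(len(xs),xs.min(),xs.max(),ys.min(),ys.max())
x,y=int(np.median(xs)),int(np.median(ys));x0=max(x-80,0);y0=max(y-60,0);print(x0,y0)
cv2.imwrite('pics/c1a.png',cv2.resize(cv2.imread('pics/c1.png')[y0:y0+120,x0:x0+160],(800,600),interpolation=cv2.INTER_CUBIC))
E
```

```text
u 0.5109 v 0.1601 z 0.3474 yaw -2.8663 t 16.55 gap 1.004 F [0.5 0.7 0.1]
cover 0.64 [332. 203.] [0.5289 0.2724]
cover_mark_a 0.78 [322. 228.] [0.564  0.2668]
cover_mark_a 0.65 [337. 181.] [0.4943 0.2682]
[0.4786 0.2391 0.3471] [ 0.3948  0.2057  1.3714 -0.0001  1.565  -1.4454] [-0.9639 -0.2662  0.0005]
1305 304 356 180 232
244 144
```

View pics/c1a.png

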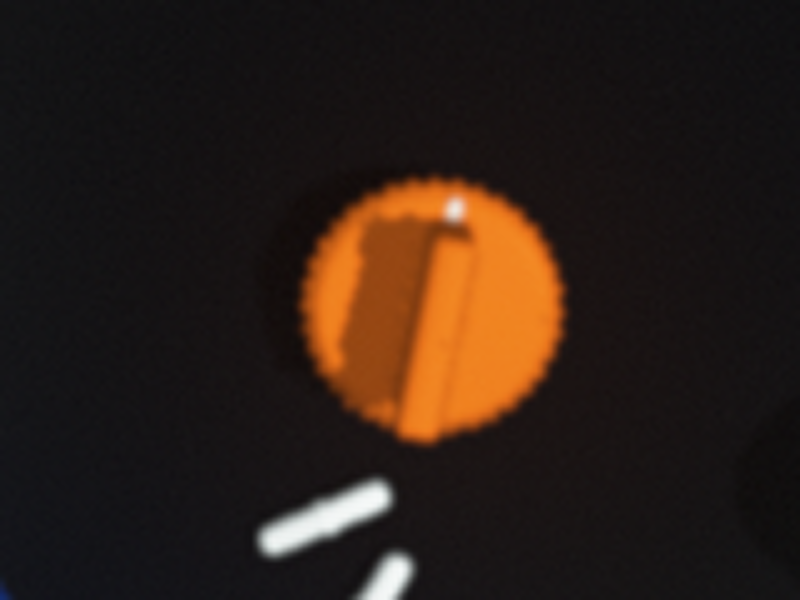

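The enlarged crop shows the orange cover flange centred at (433,310), its fin from (453,238) to (419,440), and a white mark dot at (454,210). This is the only orange cover with a fin. Computing the fin centre and heading.

```bash
python3 - <<'E'
from h import *
np.set_printoptions(precision=4,suppress=True)
f=cam('wrist');g=lambda p,z:atz(f,np.array(p)/5+[244,144],z)[:2]
a,b=g((454,238),.06),g((419,440),.06);d=b-a;print(a,b,np.linalg.norm(d),(a+b)/2,'yaw',np.arctan2(d[1],d[0]))
m=fin(f);ys,xs=np.nonzero(m)
hull=cv2.convexHull(np.c_[xs,ys].astype(np.int32))
W=np.array([atz(f,(x,y),.026)[:2] for x,y in zip(xs,ys)]);print('flange',cv2.minEnclosingCircle(W.astype(np.float32)))
C=(a+b)/2; R=arm.state()['tool_rot'];P=arm.state()['eef_pos']
print('shift',R.T@(np.append(C,.06)-P),'yaw now',np.arctan2(-R[1,0],-R[0,0]));tcp()
E
```

```text
[0.5006 0.2647] [0.554  0.2706] 0.053709660870259274 [0.5273 0.2676] yaw 0.11157885784864305
flange ((0.5285218954086304, 0.2678283751010895), 0.03729618340730667)
shift [-0.0548  0.0154  0.2872] yaw now 0.26742096559199985
u 0.5105 v 0.1591 z 0.3472 yaw -2.8742 t 16.75 gap 1.001 F [ 0.5 -0.3  0.3]
```

Request:
apply_moves(
  commands=[
    [[-0.015, 0.004, 0.04], 0.04],
    [[-0.03, 0.008, 0.08], 0.08],
    [[-0.045, 0.012, 0.12], 0.12],
    [[-0.055, 0.015, 0.16], 0.156],
    [[-0.055, 0.015, 0.2], 0.156],
  ],
  hand=0.2,
)

```text
t: 17.25
eef_pos: [0.5283, 0.2669, 0.1459]
tool_rot: [[-0.994, -0.108, 0.0], [-0.108, 0.994, 0.0], [-0.001, 0.0, -1.0]]
contact_force: [0.1, 0.7, -0.1]
finger_gap: 0.611
grip_force: 0.0
```

```bash
python3 - <<'E'
from h import *
s=arm.state();tcp();f=cam('wrist')
m=fin(f);ys,xs=np.nonzero(m);print(len(xs),xs.min(),xs.max(),ys.min(),ys.max())
R=s['tool_rot'];print('shift',R.T@(np.array([.5275,.2677,.058])-s['eef_pos']),np.arctan2(-R[1,0],-R[0,0]),proj(f,[.5275,.2677,.06]))
save(f,'c2.png');cv2.imwrite('pics/c2a.png',cv2.resize(cv2.imread('pics/c2.png'),(640,400)))
E
```

```text
u 0.5640 v 0.1794 z 0.1459 yaw -3.0330 t 17.25 gap 0.611 F [ 0.1  0.7 -0.1]
1485 274 367 152 247
shift [0.00072118 0.00084103 0.08789059] 0.10860991633960139 [320.22659634 210.76110312]
```

View pics/c2a.png

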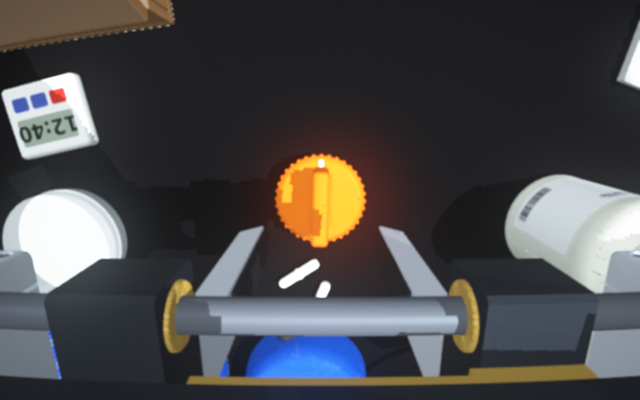

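The fin runs vertically from (321,168) to (320,246), midway between the fingers; aligned. Descending and gripping.

Request:
apply_moves(
  commands=[
    [[0.001, 0.001, 0.03], 0],
    [[0.001, 0.001, 0.06], 0],
    [[0.001, 0.001, 0.08], 0],
    [[0.001, 0.001, 0.087], 0],
    [[0.001, 0.001, 0.088], 0],
  ],
)

```text
t: 17.8
eef_pos: [0.5266, 0.268, 0.06]
tool_rot: [[-0.994, -0.112, -0.0], [-0.112, 0.994, -0.0], [0.0, -0.0, -1.0]]
contact_force: [0.2, -0.7, -0.4]
finger_gap: 0.401
grip_force: 0.0
```

Request:
apply_moves(
  commands=[
    [[0, 0, 0], 0],
    [[0, 0, 0], 0],
    [[0, 0, 0], 0],
    [[0, 0, 0], 0],
    [[0, 0, 0], 0],
  ],
  hand=1,
)

```text
t: 18.3
eef_pos: [0.5266, 0.2685, 0.06]
tool_rot: [[-0.994, -0.113, 0.001], [-0.113, 0.994, 0.0], [-0.001, 0.0, -1.0]]
contact_force: [0.1, -1.6, 2.9]
finger_gap: 0.125
grip_force: 30.0
```

Request:
apply_moves(
  commands=[
    [[0, 0, 0], 0],
    [[0, 0, 0], 0],
    [[0, 0, -0.005], 0],
    [[0, 0, -0.015], 0],
    [[0, 0, -0.03], 0],
  ],
)

```text
t: 18.8
eef_pos: [0.5259, 0.2683, 0.0897]
tool_rot: [[-0.994, -0.113, -0.002], [-0.113, 0.994, -0.001], [0.002, -0.0, -1.0]]
contact_force: [0.5, -0.7, -2.5]
finger_gap: 0.122
grip_force: 30.0
```

```bash
python3 - <<'E'
from h import *
s=arm.state();tcp();print(s['eef_pos'],s['q'],s['grip_force'],s['finger_gap']*94)
E
```

```text
u 0.5619 v 0.1811 z 0.0897 yaw -3.0279 t 18.80 gap 0.122 F [ 0.5 -0.7 -2.5]
[0.52590608 0.26831291 0.08967514] [ 4.09702025e-01  5.36061774e-01  1.53513734e+00  9.21190792e-05
  1.07206328e+00 -1.27484622e+00] 29.99880999326706 11.463031598095624
```

Request:
apply_moves(
  commands=[
    [[0, 0, -0.03], 0],
    [[0.006, -0.01, -0.065], 0],
    [[0.02, -0.03, -0.1], 0],
    [[0.04, -0.06, -0.135], 0],
    [[0.061, -0.094, -0.16], 0],
  ],
)

```text
t: 19.3
eef_pos: [0.4758, 0.1676, 0.2527]
tool_rot: [[-0.993, -0.115, 0.003], [-0.115, 0.993, 0.001], [-0.003, 0.001, -1.0]]
contact_force: [0.6, -0.1, -2.0]
finger_gap: 0.125
grip_force: 30.0
```

Request:
apply_moves(
  commands=[
    [[0.004, -0.034, -0.01], 0],
    [[0.008, -0.068, -0.02], 0],
    [[0.012, -0.102, -0.03], 0],
    [[0.016, -0.136, -0.04], 0],
    [[0.019, -0.169, -0.05], 0],
  ],
)

```text
t: 19.8
eef_pos: [0.4761, -0.0033, 0.3011]
tool_rot: [[-0.994, -0.114, 0.001], [-0.114, 0.994, -0.0], [-0.001, -0.0, -1.0]]
contact_force: [1.0, 0.7, -3.4]
finger_gap: 0.124
grip_force: 30.0
```

Request:
apply_moves(
  commands=[
    [[-0.015, -0.034, 0], -0.01],
    [[-0.035, -0.068, 0], -0.02],
    [[-0.058, -0.1, 0], -0.03],
    [[-0.082, -0.13, 0], -0.04],
    [[-0.103, -0.153, 0], -0.047],
  ],
)

```text
t: 20.3
eef_pos: [0.5971, -0.1439, 0.3005]
tool_rot: [[-0.987, -0.16, 0.001], [-0.16, 0.987, -0.0], [-0.001, -0.0, -1.0]]
contact_force: [0.4, 0.6, -2.0]
finger_gap: 0.123
grip_force: 30.0
```

Request:
apply_moves(
  commands=[
    [[-0.02, -0.003, 0], 0],
    [[-0.04, -0.006, 0], 0],
    [[-0.049, -0.008, 0], 0],
    [[-0.049, -0.008, 0], 0],
    [[-0.049, -0.008, 0], 0],
  ],
)

```text
t: 20.8
eef_pos: [0.6456, -0.1422, 0.3]
tool_rot: [[-0.987, -0.16, 0.0], [-0.16, 0.987, -0.0], [-0.0, -0.0, -1.0]]
contact_force: [-0.4, -0.3, -2.3]
finger_gap: 0.124
grip_force: 30.0
```

```bash
python3 - <<'E'
from h import *
np.set_printoptions(precision=4,suppress=True)
s=arm.state();tcp();f=cam('wrist');save(f,'d1.png');im=f['frame'];print(s['eef_pos'],s['q'],s['grip_force'])
hsv=cv2.cvtColor(im,cv2.COLOR_RGB2HSV)
m=((hsv[...,0]<6)|(hsv[...,0]>172))&(hsv[...,1]>90)&(hsv[...,2]>90)
p=proj(f,[.6317,-.2502,.085]);print(p)
M=np.zeros_like(m);y,x=int(p[1]),int(p[0]);M[max(y-50,0):y+50,max(x-50,0):x+50]=1
n,l,st,c=cv2.connectedComponentsWithStats((m&M).astype(np.uint8))
for i in range(1,n):
    if st[i,4]>1: print('red',st[i,4],c[i],atz(f,c[i],.085))
for r in arm.spot_point('wrist','cup_mouth')[:2]: print(r['score'],r['position'],atz(f,r['position'],.085))
cv2.imwrite('pics/d1a.png',cv2.resize(cv2.imread('pics/d1.png'),(800,500)))
E
```

```text
u 0.6147 v -0.2432 z 0.3000 yaw -2.9808 t 20.80 gap 0.124 F [-0.4 -0.3 -2.3]
[ 0.6456 -0.1422  0.3   ] [-0.2722  0.5253  1.0492 -0.      1.567  -2.0038] 29.998812675476074
[217.7042 149.497 ]
red 8 [216.125 117.125] [ 0.5996 -0.2551  0.085 ]
red 12 [219.8333 181.    ] [ 0.664  -0.2447  0.085 ]
0.56 [217.7, 151.0] [ 0.6332 -0.25    0.085 ]
```

View pics/d1a.png

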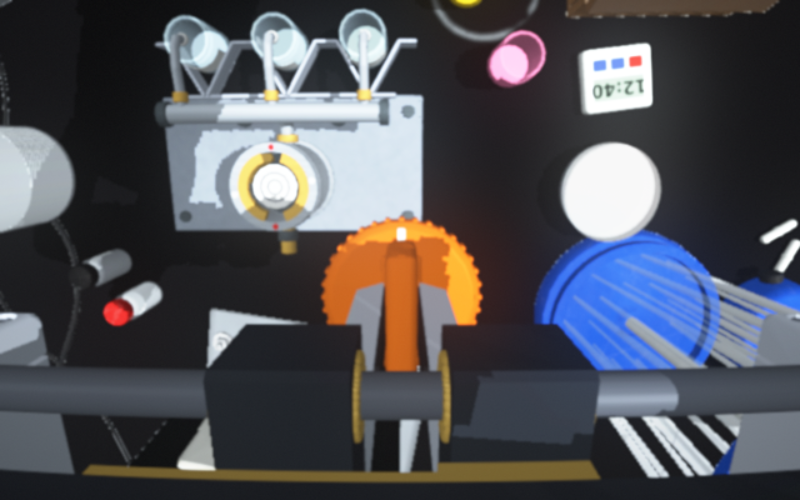

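The wrist view shows the gripped cover at (401,300), with its mark dot at (401,233), the cup at (274,187) with red dots at (270,147) and (276,227), and the three jars in their notches. The cup centre agrees with the earlier measurement. Now checking the cover's offset in the hand from the dot and the flange edge.

```bash
python3 - <<'E'
from h import *
np.set_printoptions(precision=4,suppress=True)
s=arm.state();f=cam('wrist');R=s['tool_rot'];P=s['eef_pos']
m=fin(f);ys,xs=np.nonzero(m);k=abs(xs-321)<3;print('edge row',ys[k].min(),xs.min(),xs.max())
hsv=cv2.cvtColor(f['frame'],cv2.COLOR_RGB2HSV);w=(hsv[...,1]<90)&(hsv[...,2]>150);w[:178]=0;w[198:]=0;w[:,:310]=0;w[:,332:]=0
yy,xx=np.nonzero(w);d=(xx.mean(),yy.mean());print(d,len(xx))
for n,p,z in (('dot',d,.269),('edge',(321,ys[k].min()-.5),.266)): print(n,R.T@(atz(f,p,z)-P))
C=np.array([.6318,-.25]);print('cup rel',R.T@(np.append(C,.085)-P));tcp()
E
```

```text
edge row 174 257 386
(np.float64(320.5432098765432), np.float64(186.9506172839506)) 81
dot [0.0281 0.0009 0.0312]
edge [0.0348 0.0012 0.0342]
cup rel [ 0.0309 -0.1041  0.2152]
u 0.6147 v -0.2433 z 0.3001 yaw -2.9810 t 20.95 gap 0.126 F [-0.5 -0.2 -2.5]
```

Request:
apply_moves(
  commands=[
    [[0.01, -0.035, 0], 0],
    [[0.02, -0.07, 0], 0],
    [[0.0316, -0.1041, 0.01], 0],
    [[0.0316, -0.1041, 0.05], 0],
    [[0.0316, -0.1041, 0.09], 0],
  ],
)

```text
t: 21.45
eef_pos: [0.631, -0.2514, 0.2094]
tool_rot: [[-0.987, -0.158, 0.002], [-0.158, 0.987, -0.001], [-0.002, -0.001, -1.0]]
contact_force: [0.2, 0.6, -3.1]
finger_gap: 0.125
grip_force: 30.0
```

Request:
apply_moves(
  commands=[
    [[0, 0, 0.025], 0],
    [[0, 0, 0.04], 0],
    [[0, 0, 0.047], 0],
    [[0, 0, 0.05], 0],
    [[0, 0, 0.05], 0],
  ],
)

```text
t: 21.95
eef_pos: [0.6319, -0.2502, 0.1606]
tool_rot: [[-0.987, -0.16, 0.001], [-0.16, 0.987, -0.001], [-0.001, -0.001, -1.0]]
contact_force: [0.7, -0.1, -3.0]
finger_gap: 0.125
grip_force: 30.0
```

```bash
python3 - <<'E'
from h import *
np.set_printoptions(precision=4,suppress=True)
s=arm.state();R=s['tool_rot'];P=s['eef_pos'];tcp()
print(P,R.T@(np.array([.6318,-.25,.085])-P))
f=cam('wrist');save(f,'e1.png')
E
```

```text
u 0.5839 v -0.3477 z 0.1606 yaw -2.9808 t 21.95 gap 0.125 F [ 0.7 -0.1 -3. ]
[ 0.6319 -0.2502  0.1606] [0.0001 0.0003 0.0756]
```

Request:
apply_moves(
  commands=[
    [[0.0005, 0, 0.006], 0],
    [[0.0005, 0, 0.011], 0],
    [[0.0005, 0, 0.0145], 0],
    [[0.0005, 0, 0.017], 0],
    [[0.0005, 0, 0.019], 0],
  ],
)

```text
t: 22.5
eef_pos: [0.631, -0.2502, 0.1402]
tool_rot: [[-0.987, -0.16, -0.0], [-0.16, 0.987, 0.0], [0.0, 0.0, -1.0]]
contact_force: [-0.1, -0.9, -3.0]
finger_gap: 0.124
grip_force: 30.0
```

Request:
apply_moves(
  commands=[
    [[0, 0, 0.001], 0],
    [[0, 0, 0.002], 0],
    [[0, 0, 0.003], 0],
    [[0, 0, 0.004], 0],
    [[0, 0, 0.005], 0],
  ],
)

```text
t: 23.0
eef_pos: [0.6311, -0.2502, 0.1357]
tool_rot: [[-0.987, -0.16, 0.0], [-0.16, 0.987, -0.0], [-0.0, -0.0, -1.0]]
contact_force: [-2.2, 1.3, 3.8]
finger_gap: 0.119
grip_force: 30.0
```

Request:
apply_moves(
  commands=[
    [[0, 0, 0.002], 0],
    [[0, 0, 0.004], 0],
    [[0, 0, 0.0055], 0],
    [[0, 0, 0.0065], 0],
    [[0, 0, 0.007], 0],
  ],
)

```text
t: 23.5
eef_pos: [0.6311, -0.2502, 0.1289]
tool_rot: [[-0.987, -0.16, 0.001], [-0.16, 0.987, -0.0], [-0.0, -0.0, -1.0]]
contact_force: [-3.9, 2.3, 7.8]
finger_gap: 0.124
grip_force: 30.0
```

Request:
apply_moves(
  commands=[
    [[0, 0, 0], 0.08],
    [[0, 0, 0], 0.2],
    [[0, 0, 0], 0.34],
    [[0, 0, 0], 0.48],
    [[0, 0, 0], 0.6],
  ],
)

```text
t: 24.0
eef_pos: [0.6317, -0.2507, 0.1295]
tool_rot: [[-0.903, 0.43, 0.003], [0.43, 0.903, -0.001], [-0.003, -0.0, -1.0]]
contact_force: [-0.3, -0.5, 7.2]
finger_gap: 0.128
grip_force: 30.0
```

```bash
python3 - <<'E'
from h import *
s=arm.state();tcp();print(s['q'],s['wrist_torque'],s['eef_pos'])
E
```

```text
u 0.5837 v -0.3481 z 0.1295 yaw 2.6966 t 24.00 gap 0.128 F [-0.3 -0.5  7.2]
[-4.31592930e-01  6.74833795e-01  1.21041902e+00 -2.43111116e-04
  1.25343028e+00 -1.55732233e+00] [-0.12475702 -0.05056891  0.09012765] [ 0.63170252 -0.25069829  0.12947994]
```

Request:
apply_moves(
  commands=[
    [[0, 0, 0], 0.14],
    [[0, 0, 0], 0.28],
    [[0, 0, 0], 0.42],
    [[0, 0, 0], 0.56],
    [[0, 0, 0], 0.68],
  ],
)

```text
t: 24.5
eef_pos: [0.6317, -0.2507, 0.1295]
tool_rot: [[-0.431, 0.902, 0.003], [0.902, 0.431, -0.001], [-0.002, 0.002, -1.0]]
contact_force: [-1.8, -1.0, 7.2]
finger_gap: 0.126
grip_force: 30.0
```

Request:
apply_moves(
  commands=[
    [[0, 0, 0], 0.08],
    [[0, 0, 0], 0.14],
    [[0, 0, 0], 0.18],
    [[0, 0, 0], 0.21],
    [[0, 0, 0], 0.23],
  ],
)

```text
t: 25.0
eef_pos: [0.6316, -0.2507, 0.1294]
tool_rot: [[-0.219, 0.976, 0.002], [0.976, 0.219, -0.001], [-0.002, 0.002, -1.0]]
contact_force: [-2.7, -0.3, 8.5]
finger_gap: 0.127
grip_force: 30.0
```

```bash
python3 - <<'E'
from h import *
s=arm.state();tcp();print(s['q'],s['wrist_torque'],s['eef_pos'])
E
```

```text
u 0.5835 v -0.3481 z 0.1294 yaw 1.7911 t 25.00 gap 0.127 F [-2.7 -0.3  8.5]
[-4.31663770e-01  6.74842962e-01  1.21051316e+00 -4.22601457e-04
  1.25374210e+00 -6.51850643e-01] [-0.08088773  0.42839308  0.15099984] [ 0.63156074 -0.25073203  0.12943459]
```

Request:
apply_moves(
  commands=[
    [[0, 0, 0], 0.01],
    [[0, 0, 0], 0.02],
    [[0, 0, 0], 0.03],
    [[0, 0, 0], 0.04],
    [[0, 0, 0], 0.04],
  ],
)

```text
t: 25.5
eef_pos: [0.631, -0.2507, 0.1294]
tool_rot: [[-0.18, 0.984, 0.001], [0.984, 0.18, -0.001], [-0.001, 0.0, -1.0]]
contact_force: [-5.7, -0.7, 10.0]
finger_gap: 0.124
grip_force: 30.0
```

```bash
python3 - <<'E'
from h import *
s=arm.state();tcp();print(s['wrist_torque'],s['eef_pos'])
E
```

```text
u 0.5830 v -0.3481 z 0.1294 yaw 1.7521 t 25.50 gap 0.124 F [-5.7 -0.7 10. ]
[-0.10388383  1.13431819  0.27643425] [ 0.63104975 -0.25072737  0.12935565]
```

Request:
apply_moves(
  commands=[
    [[0, 0, -0.001], 0],
    [[0, 0, -0.002], 0],
    [[0, 0, -0.003], 0],
    [[0, 0, -0.004], 0],
    [[0, 0, -0.0045], 0],
  ],
)

```text
t: 26.0
eef_pos: [0.6308, -0.2506, 0.1328]
tool_rot: [[-0.18, 0.984, -0.0], [0.984, 0.18, -0.0], [-0.0, -0.001, -1.0]]
contact_force: [-4.4, -3.2, 0.8]
finger_gap: 0.122
grip_force: 30.0
```

```bash
python3 - <<'E'
from h import *
s=arm.state();tcp();print(s['wrist_torque'],s['eef_pos'])
E
```

```text
u 0.5829 v -0.3479 z 0.1328 yaw 1.7521 t 26.00 gap 0.122 F [-4.4 -3.2  0.8]
[-0.81141885  0.78212549  0.16909144] [ 0.63084904 -0.25055784  0.13280903]
```

Request:
apply_moves(
  commands=[
    [[0, 0, -0.0003], 0],
    [[0, 0, -0.0006], 0],
    [[0, 0, -0.0006], 0],
    [[0, 0, -0.0006], 0],
    [[0, 0, -0.0006], 0],
  ],
)

```text
t: 26.5
eef_pos: [0.6308, -0.2506, 0.1333]
tool_rot: [[-0.18, 0.984, -0.0], [0.984, 0.18, -0.0], [-0.0, -0.001, -1.0]]
contact_force: [-3.1, -3.7, 1.8]
finger_gap: 0.128
grip_force: 30.0
```

```bash
python3 - <<'E'
from h import *
np.set_printoptions(precision=4,suppress=True)
s=arm.state();tcp();print(s['wrist_torque'],s['eef_pos'])
f=cam('wrist');save(f,'g1.png')
A=cv2.resize(cv2.imread('pics/g1.png'),(800,500))
t=cam('top');save(t,'g2.png');sc=cam('scene');save(sc,'g3.png')
b=cv2.resize(cv2.imread('pics/g3.png')[110:200,320:440],(133,100))
cv2.imwrite('pics/g.png',A)
for n in('cover_mark_a','lock_mark'):
  for r in arm.spot_point('wrist',n)[:2]:
    q=atz(f,r['position'],.092 if n[0]=='c' else .085)[:2]-[.6318,-.25];print(n,r['score'],r['position'],q,np.degrees(np.arctan2(q[1],q[0])),np.linalg.norm(q))
E
```

```text
u 0.5829 v -0.3479 z 0.1333 yaw 1.7521 t 26.50 gap 0.128 F [-3.1 -3.7  1.8]
[-0.8569  0.7843  0.1397] [ 0.6308 -0.2506  0.1333]
cover_mark_a 0.93 [320.1, 285.6] [ 0.0052 -0.0314] -80.53525943720847 0.03183967967645371
cover_mark_a 0.65 [318.3, 177.0] [-0.0075  0.0324] 103.10377533733475 0.03322207630504041
```

View pics/g.png

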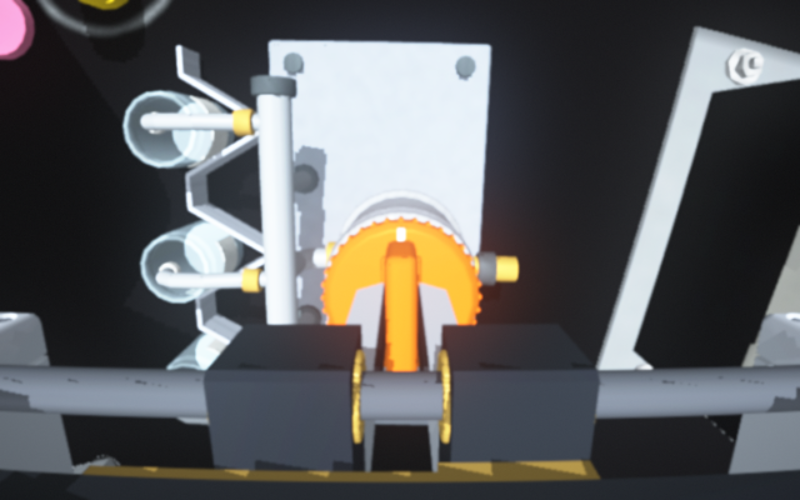

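The picture shows the cover in the cup, its fin turned about 90° and its mark at (401,233). The jars are upright in their notches under the spouts, at (160,128) and (178,262). I'll ease up slightly to confirm the lugs bear on the collar.

Request:
apply_moves(
  commands=[
    [[0, 0, -0.0003], 0],
    [[0, 0, -0.0006], 0],
    [[0, 0, -0.0009], 0],
    [[0, 0, -0.0012], 0],
    [[0, 0, -0.0012], 0],
  ],
)

```text
t: 27.25
eef_pos: [0.6308, -0.2505, 0.134]
tool_rot: [[-0.18, 0.984, -0.001], [0.984, 0.18, -0.0], [-0.0, -0.001, -1.0]]
contact_force: [-1.9, -4.9, -3.0]
finger_gap: 0.126
grip_force: 30.0
```

```bash
python3 - <<'E'
from h import *
s=arm.state();tcp();print(s['wrist_torque'],s['eef_pos'])
E
```

```text
u 0.5828 v -0.3478 z 0.1340 yaw 1.7521 t 27.25 gap 0.126 F [-1.9 -4.9 -3. ]
[-1.01388287  0.4387576   0.13976931] [ 0.63078829 -0.25050082  0.1340222 ]
```

```bash
python3 -c "
from cell import arm
print(arm.hand_in())"
```

```text
the job is handed in; nothing more can be done
None
```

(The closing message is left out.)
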